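# Tighten the round board clamp, a quarter turn at each wing nut

### The arm

A 7-joint arm with a two-finger parallel gripper is mounted at the origin on a cart in front of the work surface, level with it; the furniture and walls round the work are solid. World frame = base frame: x ahead of the robot, y to its left, z up, the work surface at z = 0. Lengths are in m, angles in rad, forces in N, time in s.
With the tool pointing down it reaches from about 0.425 to 0.925 m from the base axis. Payload 6.8 kg.
Tool frame: the origin (TCP) lies midway between the tips of the shut fingers; the grasp point (between the pads) lies 19 mm behind it; z points along the fingers, y is the line along which they close (so a half turn about z gives the same grasp; the last joint's range is limited). The gripper opens to 88 mm and grips with 3 to 60 N. Pads are 20 mm wide; open, the fingers measure 115 mm over their backs; the gripper's body (75 mm by 178 mm) begins 61 mm behind the grasp point.
Start: joints at [-1.222, 0.477, 0.022, 1.555, -0.011, 1.109, -0.083], TCP at [0.298, 0.606, 0.185] pointing down, gripper open.
Joint ranges: [-2.96, 2.96], [-0.34, 2.1], [-1.41, 1.46], [0.24, 2.44], [-1.37, 4.51], [0.17, 1.92], [-2.96, 2.96]. Speed limits (rad/s): [2.39, 2.39, 3.14, 3.14, 3.14, 3.14, 3.14].

### API

Orientations are given as a unit quaternion [w, x, y, z].
In Python, from cell import sensors, vision, bot, finder gives the robot as it stands.
- The arm moves only by the tool move_arm, never from a script. Its argument "moves" is a list of rows, each a list of 7 numbers: the turn, a rotation vector about the tool's x, y, z in degrees, then the shift along the tool's x, y, z in mm, then the gripper command: -1 is fully open, 1 is shut, values between are in proportion. A call has 1 to 5 rows; each row is the pose to reach, as a shift and turn from the pose commanded when the call began, along the tool's axes at that moment; what a row does not reach only later rows make up. A row lasts 1/10 s, in which the tool goes at most 50 mm and 8.59 degrees, less where a joint would pass 70% of its speed; a pose out of reach is approached as far as the arm can. A call with a gripper value outside its range is refused whole. The fingers move at their own pace and stop on an object; "force" is the grip in N (left out, the last holds). Time passes only in rows, so rows that repeat a pose let the fingers close. It gives the time, the measured TCP pose, the force, the opening and the grip force at its end, in the units of the state.
- sensors.get_obs(): the state, without advancing time (a new reading comes with each control period).
- vision.read_camera(name): name is "side" or "top" or "wrist"; returns the picture (400x640x3 uint8, red, green, blue); there is no depth.
- vision.camera_model(name): a dict with "fx", "fy", "cx", "cy" (pixels), "R" (3x3) and "t" (3): a world point X has camera coordinates R X + t; the wrist camera has in their place "hand_eye" (4x4, takes a point from camera to tool coordinates, whose origin is the TCP and whose axes are the flange's). Camera axes: x right, y down, z forward; pixel columns grow to the right and rows downward; lengths in m; the calibration is good to about 2 mm. A picture is of the moment at which its call begins: read the wrist's pose just before it. camera_model takes no time and is no camera call.
- bot.finish_job(): hands the job in; it is judged then, once.
Trained networks look in the newest picture that a camera, given by its name, has taken for a name from the list of things; names that differ only in an ending like _2 or _b are one class to them, and where a whole thing is asked for, a point or a joint stands for the part that bears it (a point fixed in the world has none). Each returns a list of dicts, best first, with "conf" (0 to 1); they miss things now and then, are a little off and sometimes report something else, mostly with a low value. They report only what shows in the picture. A call takes as long as a camera call.
- finder.outline_of(camera, name): "pixels" (400x640 bool, what is visible of it) and "rect" ([left, top, right, bottom] in pixels, round what is visible of it).
- finder.place_of(camera, name): "xy" ([column, row] in pixels: a listed point, or the origin of a listed thing).
The state is a dict: "clock": time; "joint_positions": joint angles; "joint_vel": joint speeds; "tau": joint torques, N m; "ee_pos": TCP position; "ee_rot": TCP orientation; "force": force on the tool from outside, world axes, zero at the start; "moment": the same for the moment, N m; "finger_gap": finger opening in m; "finger_force": force on a finger pad.
Only numpy, scipy, OpenCV 4.12 (cv2) and the standard library are available. Lean on these libraries where they do the work, as an engineer would, in place of code of your own. Each camera call takes 0.05 s, during which the arm holds its last target. There are 200 camera calls.

### The job

A primed round board sits in a round wooden clamp with three wing nuts on its rim, two of them still loose with their wings lying along the rim. Starting at the steel handle and going clockwise round the rim as seen from above, give the first nut one quarter turn clockwise so that its wings point to the board's centre, then do the same to the second. Leave the third nut, already tight and pointing to the centre, as it is.

Things in the scene. Friction and masses are not known exactly. Their poses are not given: they have to be found in the camera images.
- clamp: Round wooden clamp fixed on the table, 250 mm across, rim 20 mm high, white board inside. Origin: centre of its underside, on the table; z up. A dark U-shaped handle, 16 mm high, points to its own -x up to 169 mm from the centre. Three wing nuts stand on the rim, upright axes 105 mm from the centre, at +120 (nut_1), 0 (nut_2), -120 degrees (nut_3) from its x axis, counter-clockwise positive.
- nut_1 (a joint): First nut clockwise from the handle; rad, growing clockwise from above. 0: wings along the rim, square to the line to the centre; 1.57: wings point to the centre. Starts within 0.15 of 0. Wings: one upright flat blade on the nut's axis, 10 mm thick, 50 mm long, 38 to 64 mm above the table; claw under it 24 mm high. Friction 0.06 N m, stays where left, does not rise; stops only at -0.3 and 2.6.
- nut_2 (a joint): Second nut clockwise from the handle, on the far side of the rim from it (opposite the handle). Same shape, size, heights, friction and joint values as nut_1. Starts within 0.15 of 0.
- nut_3 (a joint): Third nut clockwise from the handle, same shape, size and joint values as nut_1. Already tight: starts within 0.1 of 1.57 and must stay so. (Room: bottles and pots stand up to about 0.35 m high on the side table to the right, y below -0.3: leave it upwards first.)

How it is judged:
By the outcome, as a careful person would: the job done as asked, in the order asked, and still so for the second after the job is handed in, with the robot touching nothing.
It also fails if it takes over 48 s, if anything falls off the work surface, if the arm or the gripper's body presses on something with over 40 N, if the wrist force passes 120 N, or if a joint passes its speed limit or range.

## Working session

There is one attempt and no reset: what is moved stays moved. The work goes in short steps, Python scripts to look and compute and a tool call to move; the robot and the scene stay as the last step left them, time stands still between calls to the robot, and variables do not carry over. Pictures are saved under pics/ and viewed, at most 10 in all, crops included, and the job is handed in when it is done.

Besides the shell and the picture viewer there is one more tool, called after "Request:" as a command line: name --pt "numbers of a row" for each row, then --argument value for the rest. move_arm: Moves the arm, as the interface text tells. Its arguments: {"type":"object","properties":{"moves":{"type":"array","items":{"type":"array","items":{"type":"number"}}},"force":{"type":"number"}},"required":["moves"]}

```bash
mkdir -p pics; ls; cat > h.py <<'E'
import numpy as np, cv2
from cell import sensors, vision, bot, finder
from scipy.spatial.transform import Rotation as Ro
def st():
    o=sensors.get_obs(); q=np.array(o["ee_rot"]); return o,np.array(o["ee_pos"]),Ro.from_quat(q[[1,2,3,0]])
def ray(px,m):
    K=np.array([[m["fx"],0,m["cx"]],[0,m["fy"],m["cy"]],[0,0,1]])
    R=np.array(m["R"]);t=np.array(m["t"]); d=R.T@np.linalg.solve(K,[px[0],px[1],1]); return -R.T@t,d
def onz(px,m,z):
    c,d=ray(px,m); return c+d*(z-c[2])/d[2]
def proj(X,m):
    c=np.array(m["R"])@X+np.array(m["t"]); return np.array([m["fx"]*c[0]/c[2]+m["cx"],m["fy"]*c[1]/c[2]+m["cy"]])
E
python3 - <<'E'
from h import *
o,p,R=st(); print(o["clock"],p,R.as_matrix().round(3),o["finger_gap"])
for c in ["top","side"]:
    im=vision.read_camera(c); cv2.imwrite(f"pics/{c}0.png",im[:,:,::-1]); m=vision.camera_model(c)
    print(c,m)
    for n in ["clamp","nut_1"]:
        for r in finder.place_of(c,n): print(c,n,r["conf"],r["xy"],onz(r["xy"],m,0 if n=="clamp" else .05).round(4))
        for r in finder.outline_of(c,n):
            ys,xs=np.nonzero(r["pixels"]); print(" outl",n,r["conf"],r["rect"],xs.mean(),ys.mean(),cv2.minAreaRect(np.c_[xs,ys].astype(np.float32)))
print(sensors.get_obs()["clock"])
E
```

```text
pics
0.0 [0.29747409 0.60517419 0.18419149] [[-0.897  0.441 -0.001]
 [ 0.441  0.897 -0.002]
 [-0.    -0.002 -1.   ]] 0.08812913791968238
top {'fx': 476.2479263858771, 'fy': 476.2479263858771, 'cx': 324.2944804969873, 'cy': 197.4098544229391, 'R': array([[-2.75879924e-02, -9.99618437e-01, -1.37220051e-03],
       [-9.98386280e-01,  2.76220973e-02, -4.96170995e-02],
       [ 4.96360705e-02,  1.14999263e-06, -9.98767371e-01]]), 't': array([0.14573944, 0.55505527, 0.89150027])}
top clamp 0.82 [358.7, 213.0] [0.5277 0.0649 0.    ]
 outl clamp 0.66 [293.2, 150.8, 429.4, 296.5] 360.1035226455787 215.662688713156 ((362.0587158203125, 220.940185546875), (147.37989807128906, 131.22776794433594), 81.32682800292969)Traceback (most recent call last):
  File "<stdin>", line 7, in <module>
ValueError: it knows: clamp
```

```bash
python3 - <<'E'
from h import *
im=cv2.imread("pics/top0.png"); c=im[130:310,260:460]; cv2.imwrite("pics/t0c.png",cv2.resize(c,None,fx=3.3,fy=3.3,interpolation=cv2.INTER_CUBIC))
im=vision.read_camera("side"); cv2.imwrite("pics/side0.png",im[:,:,::-1]); print(vision.camera_model("side"))
E
```

```text
{'fx': 486.4678095694023, 'fy': 486.4678095694023, 'cx': 320.2424411974642, 'cy': 203.0220775541263, 'R': array([[-0.99975716, -0.02066652, -0.0076497 ],
       [-0.00667815,  0.61493973, -0.78854583],
       [ 0.0210006 , -0.78830326, -0.61492841]]), 't': array([ 0.56860482, -0.0161925 ,  0.94287397])}
```

View pics/t0c.png

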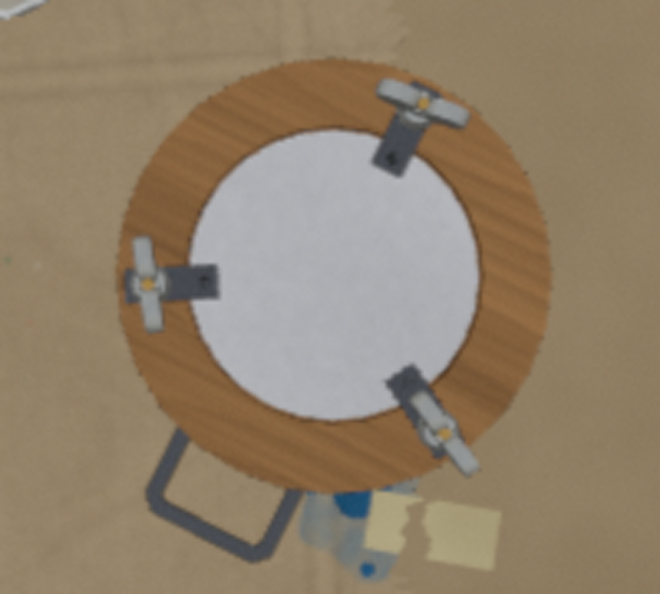

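View pics/side0.png

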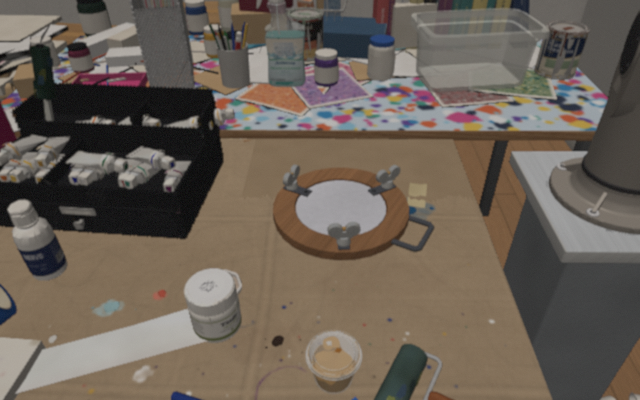

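The top crop shows the handle at lower left. Going clockwise from it, nut_1 is at crop (148,285), nut_2 at (423,103), both with wings along the rim, and nut_3 at (445,433) points to the centre. The side view agrees and shows clear space above the clamp.

```bash
python3 - <<'E'
from h import *
from scipy.optimize import least_squares
m=vision.camera_model("top"); 
f=lambda u:(np.array(u)+.5)/3.3-.5+np.array([260,130])
ax=[(148,285),(423,103),(445,433)]; hd=[(205,528)]
for z in (.045,.055,.064):
    P=np.array([onz(f(u),m,z)[:2] for u in ax])
    def res(v): 
        a=v[2]+np.radians([120,0,-120]); return (P-(v[:2]+.105*np.c_[np.cos(a),np.sin(a)])).ravel()
    s=least_squares(res,[.53,.065,0]); print(z,s.x[:2],np.degrees(s.x[2]),s.fun.round(4))
v=s.x; print("handle",onz(f((208,530)),m,.016)[:2], v[:2]-.165*np.array([np.cos(v[2]),np.sin(v[2])]))
for e in ([(142,240),(153,328)],[(382,88),(465,118)],[(420,398),(470,468)]):
    a,b=[onz(f(u),m,.064)[:2] for u in e]; d=a-b; print("blade mid",(a+b)/2,"len",np.hypot(*d),"yaw",np.degrees(np.arctan2(d[1],d[0])))
a=v[2]+np.radians([120,0,-120]); print(v[:2]+.105*np.c_[np.cos(a),np.sin(a)], np.degrees(a))
print(vision.camera_model("wrist"))
o,p,R=st(); print(o["clock"],R.as_euler("zyx",degrees=True))
n1=np.r_[v[:2]+.105*np.r_[np.cos(a[0]),np.sin(a[0])],.16]; print("shift tool mm",R.inv().apply(n1-p)*1000)
E
```

```text
0.045 [0.52789177 0.06154076] -28.08705168545914 [-0.0002  0.0011  0.0009 -0.0006 -0.0008 -0.0004]
0.055 [0.52773187 0.06232884] -28.087047089781617 [-0.0001 -0.0001 -0.0001 -0.0001  0.0003  0.0002]
0.064 [0.52758795 0.06303811] -28.087048255844756 [-0.0001 -0.0012 -0.0011  0.0005  0.0012  0.0008]
handle [0.38429159 0.13819764] [0.38201945 0.14072216]
blade mid [0.52456782 0.16699851] len 0.04814930240692265 yaw 5.666502621732836
blade mid [0.61912919 0.013803  ] len 0.04811949794575963 yaw 68.39762699781954
blade mid [0.43966874 0.00832669] len 0.04616229304517384 yaw 33.82163161217589
[[0.52408293 0.16797959]
 [0.62022245 0.0136028 ]
 [0.43845847 0.00753193]] [  91.91295174  -28.08704826 -148.08704826]
{'fx': 314.4046442047898, 'fy': 314.4046442047898, 'cx': 324.7527023207811, 'cy': 204.72472458927075, 'hand_eye': array([[-1.28523065e-04, -9.55550774e-01, -2.94826561e-01,
         8.13864634e-02],
       [ 9.99999841e-01,  3.90669693e-05, -5.62546048e-04,
        -5.51404606e-04],
       [ 5.49059292e-04, -2.94826587e-01,  9.55550617e-01,
        -1.98786534e-01],
       [ 0.00000000e+00,  0.00000000e+00,  0.00000000e+00,
         1.00000000e+00]])}
0.2 [-1.53830972e+02 -2.21650347e-02  1.79945589e+02]
shift tool mm [-396.25801187 -292.71627543   24.92402278]
```

Request:
move_arm --pt "0 0 0 -40 -30 -10 -1" --pt "0 0 0 -80 -60 -20 -1" --pt "0 0 0 -120 -90 -20 -1" --pt "0 0 0 -160 -120 -20 -1" --pt "0 0 0 -200 -150 -20 -1"

```text
clock: 0.7
ee_pos: [0.4108, 0.3828, 0.2053]
ee_rot: [0.0, 0.226, 0.974, 0.0]
force: [-0.1, 0.1, 1.0]
finger_gap: 0.0878
finger_force: 0.0
```

Request:
move_arm --pt "0 0 -7 -40 -30 0 -1" --pt "0 0 -14 -80 -60 0 -1" --pt "0 0 -21 -120 -85 0 -1" --pt "0 0 -28 -160 -115 0 -1" --pt "0 0 -32 -190 -135 0 -1"

```text
clock: 1.2
ee_pos: [0.5223, 0.1759, 0.2053]
ee_rot: [0.0, -0.052, 0.999, -0.0]
force: [0.1, 0.5, 0.0]
finger_gap: 0.088
finger_force: 0.0
```

```bash
python3 - <<'E'
from h import *
o,p,R=st(); im=vision.read_camera("wrist"); cv2.imwrite("pics/w1.png",im[:,:,::-1])
print(o["clock"],p,R.as_euler("zyx",degrees=True),o["joint_positions"])
E
```

```text
1.2 [0.52225694 0.17594616 0.20528494] [1.74094560e+02 2.32300350e-02 1.79955142e+02] [-0.54892601  0.25272588  0.13229769  1.83920049 -0.03697638  1.05202724
  1.2714196 ]
```

View pics/w1.png

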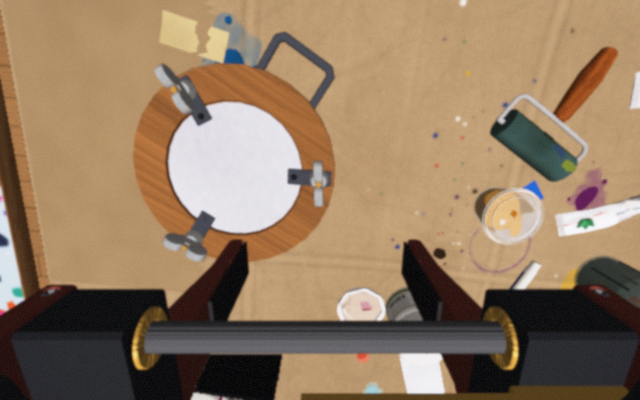

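The wrist view shows nut_1 at about (318,180), with its wings upright along the rim. nut_2 is at (187,242) and nut_3 at (180,92). Next I check these against the wrist calibration.

```bash
cat >> h.py <<'E'
def wm(p,R):
    m=dict(vision.camera_model("wrist")); T=np.eye(4); T[:3,:3]=R.as_matrix(); T[:3,3]=p
    E=np.linalg.inv(T@m["hand_eye"]); m["R"]=E[:3,:3]; m["t"]=E[:3,3]; return m
E
python3 - <<'E'
from h import *
import time
o,p,R=st(); m=wm(p,R); print(p,R.as_matrix()[:2,0], o["joint_vel"])
im=vision.read_camera("wrist"); cv2.imwrite("pics/w2f.png",im[:,:,::-1])
C=np.array([.52773,.06233]); a=np.radians([91.9,-28.1,-148.1])
for i in range(3):
    X=np.r_[C+.105*np.r_[np.cos(a[i]),np.sin(a[i])],.055]; print(proj(X,m))
c=im[130:230,270:370,::-1]; cv2.imwrite("pics/w2.png",cv2.resize(c,None,fx=6,fy=6,interpolation=cv2.INTER_CUBIC))
E
```

```text
[0.52516202 0.16999416 0.20536987] [-0.99512798 -0.09857558] [-0.04974293 -0.00913175 -0.01027956  0.01396451  0.00616172  0.00170735
 -0.27174515]
[323.43222351 181.67373337]
[189.18473691 246.26472719]
[178.33762303  86.92117548]
```

View pics/w2.png

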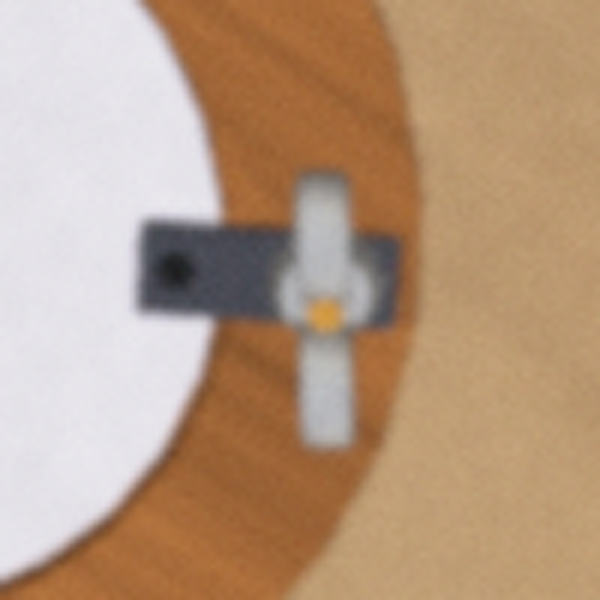

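The brass axis is at full-frame (324.1,182.4), and the prediction was (323.4,181.7). The blade lies along tool x to within 1°. The views agree, so I descend.

Request:
move_arm --pt "0 0 0 1 -2 40 -1" --pt "0 0 0 1 -2 80 -1" --pt "0 0 0 1 -2 105 -1" --pt "0 0 0 1 -2 105 -1" --pt "0 0 0 1 -2 105 -1"

```text
clock: 1.8
ee_pos: [0.5202, 0.1783, 0.1005]
ee_rot: [-0.0, -0.051, 0.999, 0.0]
force: [-0.4, 0.8, -0.2]
finger_gap: 0.088
finger_force: 0.0
```

```bash
cat > g.py <<'E'
from h import *
import sys
x,y,z,yaw=map(float,sys.argv[1:5])
o,p,R=st(); t=R.as_matrix()[:2,0]; cy=np.degrees(np.arctan2(t[1],t[0]))
print(o["clock"],p.round(4),"yaw",cy.round(2),"gap",o["finger_gap"],"F",np.round(o["force"],1),"j7",o["joint_positions"][6],"vel",np.abs(o["joint_vel"]).max().round(3))
print("shift",(R.inv().apply(np.r_[x,y,z]-p)*1000).round(1),"turn z",((cy-yaw+180)%360-180).round(2))
E
python3 g.py .5245 .1676 .042 185.8
```

```text
1.8 [0.5202 0.1783 0.1005] yaw -174.15 gap 0.08795106578319166 F [-0.4  0.8 -0.2] j7 1.2834449609952316 vel 0.027
shift [ -3.2 -11.1  58.5] turn z 0.05
```

Request:
move_arm --pt "0 0 0 -3 -11 0 -1" --pt "0 0 0 -3 -11 0 -1" --pt "0 0 0 -3 -11 0 -1" --pt "0 0 0 -3 -11 0 -1"

```text
clock: 2.2
ee_pos: [0.5249, 0.1672, 0.1009]
ee_rot: [0.001, -0.051, 0.999, 0.0]
force: [-0.9, -0.5, -0.0]
finger_gap: 0.0878
finger_force: 0.0
```

```bash
python3 g.py .5245 .1676 .042 185.8; python3 - <<'E'
from h import *
o,p,R=st(); m=wm(p,R)
im=vision.read_camera("wrist")
for z in (.055,.064): print(proj(np.r_[.5245,.1676,z],m))
u,v=proj(np.r_[.5245,.1676,.055],m).astype(int); x0=max(0,u-80);y0=max(0,v-80); print(x0,y0)
c=im[y0:y0+140,x0:x0+160,::-1]; cv2.imwrite("pics/w3.png",cv2.resize(c,None,fx=4,fy=4,interpolation=cv2.INTER_CUBIC))
E
```

```text
2.2 [0.5249 0.1672 0.1009] yaw -174.19 gap 0.08781151898780057 F [-0.9 -0.5 -0. ] j7 1.3065572469866864 vel 0.004
shift [ 0.4  0.4 58.9] turn z 0.01
[325.90113402 211.59118388]
[325.94526938 215.18648209]
245 131
```

View pics/w3.png

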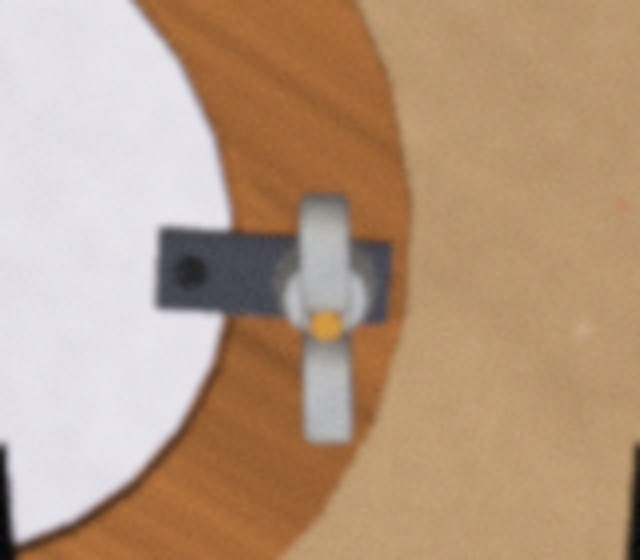

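The brass axis is at (325.9,211.8), and the prediction was (325.9,211.6), so the tool is centred on it. I go down and grip.

Request:
move_arm --pt "0 0 0 0 0 30 -1" --pt "0 0 0 0 0 50 -1" --pt "0 0 0 0 0 59 -1" --pt "0 0 0 0 0 59 -0.6" --pt "0 0 0 0 0 59 0" --force 15

```text
clock: 2.75
ee_pos: [0.5249, 0.1672, 0.0418]
ee_rot: [0.0, -0.051, 0.999, 0.0]
force: [-0.4, -0.9, 1.4]
finger_gap: 0.0752
finger_force: 0.0
```

Request:
move_arm --pt "0 0 0 0 0 0 0.5" --pt "0 0 0 0 0 0 1" --pt "0 0 0 0 0 0 1" --pt "0 0 0 0 0 0 1" --pt "0 0 0 0 0 0 1" --force 15

```text
clock: 3.25
ee_pos: [0.5245, 0.1671, 0.0413]
ee_rot: [0.0, -0.051, 0.999, 0.0]
force: [-0.6, 1.2, -1.4]
finger_gap: 0.0354
finger_force: 0.0
```

```bash
python3 g.py .5245 .1676 .042 91.9
```

```text
3.25 [0.5245 0.1671 0.0413] yaw -174.18 gap 0.03538460898825088 F [-0.6  1.2 -1.4] j7 1.3189539119284737 vel 0.001
shift [-0.   0.6 -0.7] turn z 93.92
```

Request:
move_arm --pt "0 0 0 0 0 0 1" --pt "0 0 0 0 0 0 1" --pt "0 0 0 0 0 0 1" --pt "0 0 0 0 0 0 1" --pt "0 0 0 0 0 0 1"

```text
clock: 3.75
ee_pos: [0.5244, 0.167, 0.0411]
ee_rot: [-0.0, -0.051, 0.999, 0.0]
force: [0.7, 0.0, 0.1]
finger_gap: 0.0005
finger_force: 0.0
```

The fingers shut on nothing, so I look before doing anything else.

```bash
python3 - <<'E'
from h import *
o,p,R=st(); print(o["finger_gap"],o["finger_force"],p); m=vision.camera_model("side"); print(proj(p,m))
im=vision.read_camera("side"); im2=vision.read_camera("wrist")
u,v=proj(p,m).astype(int); c=im[v-80:v+50,u-75:u+75,::-1]; a=cv2.resize(c,None,fx=3,fy=3,interpolation=cv2.INTER_CUBIC)
print(proj(p,wm(p,R)))
b=cv2.resize(im2[130:390,200:460,::-1],(390,390)); cv2.imwrite("pics/c4.png",np.hstack([a[:390,:405],b]))
E
```

```text
0.0005439329393231571 0.0 [0.52442827 0.1670281  0.04112208]
[344.98755872 233.90406678]
[325.52568878 233.35296791]
```

View pics/c4.png

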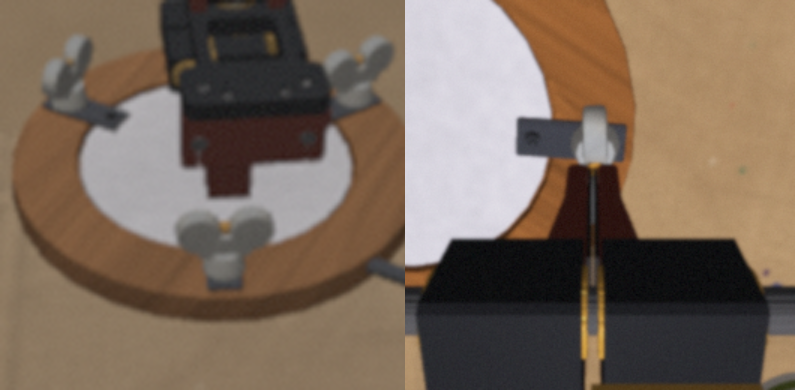

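The side crop shows the closed tips about 15 px above where the reported TCP projects: tip at row 219, TCP at row 234. They are clear of the blade, and the wrist view shows the tips in line with the brass axis. I test whether the height is biased.

```bash
python3 - <<'E'
from h import *
o,p,R=st(); ms=vision.camera_model("side")
N=np.r_[.5245,.1676,.055]
print("side brass pred",proj(N,ms),"meas 345 229.5;  N top .064",proj(N+[0,0,.009],ms))
for dz in (0,.01,.02,.025,.03,.035): print(dz,"side tip",proj(p+[0,0,dz],ms),"wrist brass now",proj(N,wm(p+[0,0,dz],R)))
im=vision.read_camera("wrist"); cv2.imwrite("pics/w5f.png",im[:,:,::-1])
hsv=cv2.cvtColor(im,cv2.COLOR_RGB2HSV); k=(hsv[...,0]>12)&(hsv[...,0]<25)&(hsv[...,1]>170)&(hsv[...,2]>150)
ys,xs=np.nonzero(k); s=(abs(xs-325)<12)&(abs(ys-235)<15); print(s.sum(), xs[s].mean() if s.any() else 0, ys[s].mean() if s.any() else 0)
print(o["force"],o["moment"],o["joint_positions"])
for r in finder.place_of("side","clamp"): print("clamp side",r["conf"],r["xy"])
print(proj(np.r_[.5277,.0623,0],ms))
E
```

```text
side brass pred [345.15255676 227.71669142] meas 345 229.5;  N top .064 [345.28595095 223.4788432 ]
0 side tip [344.97595219 233.88240772] wrist brass now [326.50100736 241.797135  ]
0.01 side tip [345.1212242  229.27152553] wrist brass now [326.42425898 235.71032638]
0.02 side tip [345.26877321 224.58837199] wrist brass now [326.35418011 230.15246765]
0.025 side tip [345.34341839 222.21916037] wrist brass now [326.32137584 227.55080595]
0.03 side tip [345.41865318 219.83123449] wrist brass now [326.28993758 225.05748051]
0.035 side tip [345.49448461 217.42437172] wrist brass now [326.25978174 222.66586249]
8 325.25 240.375
[ 0.55526337 -0.74394786 -0.26586273] [0.05170398 0.04561683 0.00422873] [-0.5078771   0.4591695   0.10886926  1.98142256 -0.07441519  0.7047446
  1.31901355]
clamp side 0.76 [338.0, 211.9]
[341.61061226 213.01879034]
```

The two cameras agree on the cause. In the first wrist picture the open tips are at row 240, 156 px apart, which puts them about 33 mm behind the reported TCP. The side view gives 32 mm. So the real tips are at reported z + 0.032, and I need to reopen and go deeper.

Request:
move_arm --pt "0 0 0 0 0 -10 -1" --pt "0 0 0 0 0 -10 -1" --pt "0 0 0 0 0 -10 -1" --pt "0 0 0 0 0 -10 -1" --pt "0 0 0 0 0 -10 -1"

```text
clock: 4.45
ee_pos: [0.5243, 0.167, 0.0511]
ee_rot: [-0.0, -0.051, 0.999, -0.0]
force: [-1.4, -0.8, -0.5]
finger_gap: 0.0369
finger_force: 0.0
```

Request:
move_arm --pt "0 0 0 0 0 0 -1" --pt "0 0 0 0 0 0 -1" --pt "0 0 0 0 0 0 -1" --pt "0 0 0 0 0 0 -1" --pt "0 0 0 0 0 0 -1"

```text
clock: 4.95
ee_pos: [0.5245, 0.167, 0.0511]
ee_rot: [-0.0, -0.051, 0.999, 0.0]
force: [-0.7, -0.3, -0.7]
finger_gap: 0.0771
finger_force: 0.0
```

Request:
move_arm --pt "0 0 0 0 0 10 -1" --pt "0 0 0 0 0 20 -1" --pt "0 0 0 0 0 25 -1" --pt "0 0 0 0 0 30 -1" --pt "0 0 0 0 0 30 -1"

```text
clock: 5.45
ee_pos: [0.5238, 0.1667, 0.0202]
ee_rot: [-0.001, -0.051, 0.999, -0.0]
force: [0.4, 0.0, 0.2]
finger_gap: 0.0879
finger_force: 0.0
```

```bash
python3 g.py .5245 .1676 .013 185.8; python3 - <<'E'
from h import *
o,p,R=st(); ms=vision.camera_model("side")
im=vision.read_camera("side"); im2=vision.read_camera("wrist")
print(proj(p,ms),proj(p+[0,0,.032],ms))
c=im[160:290,270:420,::-1]; a=cv2.resize(c,None,fx=3,fy=3,interpolation=cv2.INTER_CUBIC)[:,:405]
b=cv2.resize(im2[130:390,200:460,::-1],(390,390)); cv2.imwrite("pics/c6.png",np.hstack([a,b]))
E
```

```text
5.45 [0.5238 0.1667 0.0202] yaw -174.17 gap 0.08785590489599536 F [0.4 0.  0.2] j7 1.3232303040704365 vel 0.015
shift [-0.7  0.8  7.2] turn z 0.03
[345.03538396 243.21546866] [345.50198726 228.68497476]
```

View pics/c6.png

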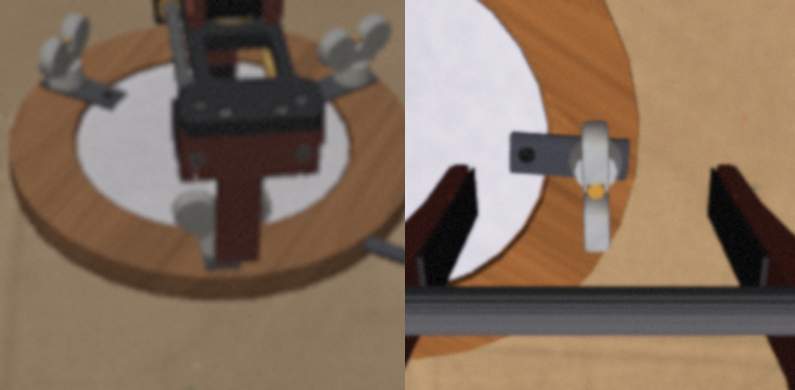

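The fingers now straddle the blade. In the wrist half the blade is at col 595 between the pads at 476 and 710, and in the side half the near finger reaches below the wing. I go 7 mm deeper and close.

Request:
move_arm --pt "0 0 0 -1 1 7 -1" --pt "0 0 0 -1 1 7 0" --pt "0 0 0 -1 1 7 1" --pt "0 0 0 -1 1 7 1" --pt "0 0 0 -1 1 7 1" --force 15

```text
clock: 6.05
ee_pos: [0.5255, 0.1681, 0.0143]
ee_rot: [0.0, -0.051, 0.999, 0.0]
force: [0.2, 1.3, 0.3]
finger_gap: 0.0594
finger_force: 0.0
```

Request:
move_arm --pt "0 0 0 0 0 0 1" --pt "0 0 0 0 0 0 1" --pt "0 0 0 0 0 0 1" --pt "0 0 0 0 0 0 1" --pt "0 0 0 0 0 0 1"

```text
clock: 6.55
ee_pos: [0.5254, 0.1681, 0.0142]
ee_rot: [0.0, -0.051, 0.999, 0.0]
force: [-0.0, 0.6, 0.5]
finger_gap: 0.0193
finger_force: 0.0
```

Request:
move_arm --pt "0 0 0 0 0 0 1" --pt "0 0 0 0 0 0 1" --pt "0 0 0 0 0 0 1"

```text
clock: 6.85
ee_pos: [0.5253, 0.1683, 0.0142]
ee_rot: [-0.0, -0.051, 0.999, 0.0]
force: [-0.2, 0.1, -1.2]
finger_gap: 0.0098
finger_force: 15.0
```

```bash
python3 g.py .5245 .1676 .013 91.9
```

```text
6.85 [0.5253 0.1683 0.0142] yaw -174.17 gap 0.009769497837011493 F [-0.2  0.1 -1.2] j7 1.3234001207618795 vel 0.002
shift [ 0.9 -0.6  1.2] turn z 93.93
```

Gripped: gap 9.8 mm at 15 N. Now I turn it clockwise.

Request:
move_arm --pt "0 0 7 0 0 0 1" --pt "0 0 14 0 0 0 1" --pt "0 0 21 0 0 0 1" --pt "0 0 28 0 0 0 1" --pt "0 0 35 0 0 0 1"

```text
clock: 7.35
ee_pos: [0.5253, 0.1683, 0.0142]
ee_rot: [-0.0, 0.254, 0.967, 0.0]
force: [0.3, 1.2, -1.0]
finger_gap: 0.0101
finger_force: 15.0
```

Request:
move_arm --pt "0 0 7 0 0 0 1" --pt "0 0 14 0 0 0 1" --pt "0 0 21 0 0 0 1" --pt "0 0 28 0 0 0 1" --pt "0 0 35 0 0 0 1"

```text
clock: 7.85
ee_pos: [0.5254, 0.1684, 0.0142]
ee_rot: [0.0, 0.533, 0.846, 0.0]
force: [0.5, 0.5, -2.4]
finger_gap: 0.0101
finger_force: 15.0
```

Request:
move_arm --pt "0 0 7 0 0 0 1" --pt "0 0 14 0 0 0 1" --pt "0 0 20 0 0 0 1" --pt "0 0 20 0 0 0 1" --pt "0 0 20 0 0 0 1"

```text
clock: 8.35
ee_pos: [0.5254, 0.1684, 0.0142]
ee_rot: [0.0, 0.669, 0.743, 0.0]
force: [-0.0, -0.0, -0.2]
finger_gap: 0.0099
finger_force: 15.0
```

```bash
python3 g.py .5245 .1676 .013 91.9
```

```text
8.35 [0.5254 0.1684 0.0142] yaw 96.0 gap 0.009941523509497301 F [-0.  -0.  -0.2] j7 0.07706869548449834 vel 0.009
shift [-0.7 -1.   1.2] turn z 4.1
```

Request:
move_arm --pt "0 0 4 0 0 0 1" --pt "0 0 4 0 0 0 1" --pt "0 0 4 0 0 0 1"

```text
clock: 8.65
ee_pos: [0.5254, 0.1684, 0.0142]
ee_rot: [-0.0, 0.695, 0.719, 0.0]
force: [-0.2, 0.8, -0.0]
finger_gap: 0.0101
finger_force: 15.0
```

Request:
move_arm --pt "0 0 0 0 0 0 -1" --pt "0 0 0 0 0 0 -1" --pt "0 0 0 0 0 0 -1" --pt "0 0 0 0 0 0 -1" --pt "0 0 0 0 0 0 -1"

```text
clock: 9.15
ee_pos: [0.5253, 0.168, 0.0141]
ee_rot: [0.0, 0.696, 0.718, -0.0]
force: [-0.1, -0.8, -0.1]
finger_gap: 0.0467
finger_force: 0.0
```

Request:
move_arm --pt "0 0 0 0 0 -30 -1" --pt "0 0 0 0 0 -70 -1" --pt "0 0 0 0 0 -110 -1" --pt "0 0 0 0 0 -130 -1" --pt "0 0 0 0 0 -130 -1"

```text
clock: 9.65
ee_pos: [0.5274, 0.1688, 0.1472]
ee_rot: [0.001, 0.696, 0.718, 0.003]
force: [0.2, -0.2, -0.5]
finger_gap: 0.0854
finger_force: 0.0
```

```bash
python3 g.py .6207 .0131 .14 67.5
python3 - <<'E'
from h import *
o,p,R=st(); m=wm(p,R)
im=vision.read_camera("wrist"); X=np.r_[.5245,.1676,.055]; u=proj(X,m); print(u)
x0,y0=(u-[80,70]).astype(int); print(x0,y0)
c=im[y0:y0+140,x0:x0+160,::-1]; a=cv2.resize(c,None,fx=2.5,fy=2.5,interpolation=cv2.INTER_CUBIC)
im=vision.read_camera("top"); c=im[130:310,260:460,::-1]; b=cv2.resize(c,(400,360),interpolation=cv2.INTER_CUBIC)
cv2.imwrite("pics/c7.png",np.hstack([a[:350,:400],b[:350]]))
E
```

```text
9.65 [0.5274 0.1688 0.1472] yaw 91.83 gap 0.08544488947212975 F [ 0.2 -0.2 -0.5] j7 -0.10939391285355338 vel 0.052
shift [-158.6   88.2    7.1] turn z 24.33
[321.68306917 197.01750935]
241 127
```

View pics/c7.png

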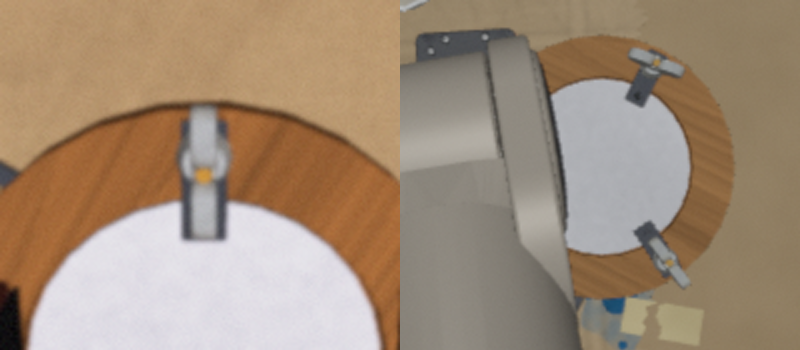

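nut_1's wings now lie along its claw, pointing to the centre, and nut_2 and nut_3 are unchanged. On to nut_2.

Request:
move_arm --pt "0 0 6 -40 22 0 -1" --pt "0 0 12 -80 44 3 -1" --pt "0 0 18 -120 66 6 -1" --pt "0 0 24 -150 84 7 -1" --pt "0 0 24 -159 88 7 -1"

```text
clock: 10.25
ee_pos: [0.6185, 0.0071, 0.1353]
ee_rot: [0.001, 0.832, 0.555, -0.002]
force: [-0.4, 0.0, -0.5]
finger_gap: 0.0881
finger_force: 0.0
```

Request:
move_arm --pt "0 0 0 0 0 0 -1" --pt "0 0 0 0 0 0 -1" --pt "0 0 0 0 0 0 -1" --pt "0 0 0 0 0 0 -1"

```text
clock: 10.65
ee_pos: [0.6179, 0.0139, 0.137]
ee_rot: [-0.001, 0.829, 0.559, 0.0]
force: [-0.2, -0.4, -0.8]
finger_gap: 0.0875
finger_force: 0.0
```

```bash
python3 g.py .6207 .0131 .014 68
python3 - <<'E'
from h import *
o,p,R=st(); m=wm(p,R)
im=vision.read_camera("wrist"); X=np.r_[.6207,.0131,.055]; u=proj(X,m); print(u)
x0,y0=(u-[70,60]).astype(int); print(x0,y0)
c=im[y0:y0+120,x0:x0+140,::-1]; cv2.imwrite("pics/c8.png",cv2.resize(c,None,fx=5,fy=5,interpolation=cv2.INTER_CUBIC))
E
```

```text
10.65 [0.6179 0.0139 0.137 ] yaw 67.99 gap 0.08752323883032254 F [-0.2 -0.4 -0.8] j7 -0.12472519330843475 vel 0.008
shift [  0.2   3.  123. ] turn z -0.01
[328.18059852 198.21446383]
258 138
```

View pics/c8.png

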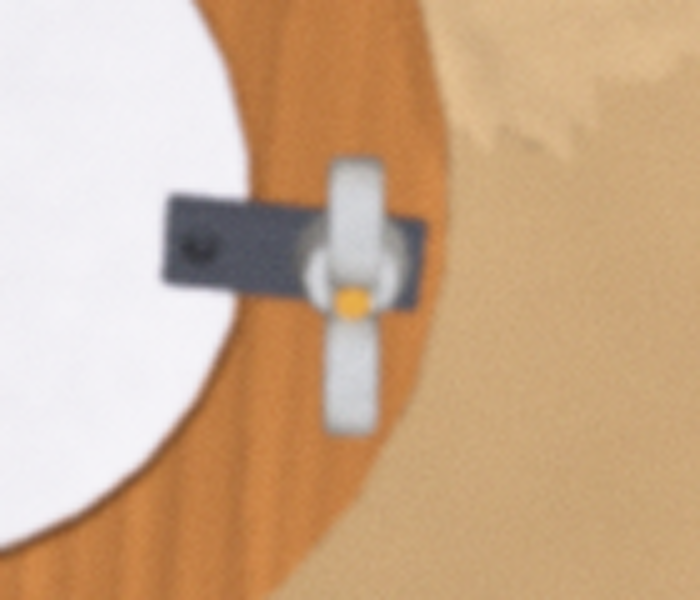

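The brass axis is at (328.0,198.0), against a prediction of (328.2,198.2), and the blade is about 1.5° off tool x. I descend with a small correction.

Request:
move_arm --pt "0 0 1 0 3 40 -1" --pt "0 0 1 0 3 70 -1" --pt "0 0 1 0 3 70 -1" --pt "0 0 1 0 3 70 -1"

```text
clock: 11.1
ee_pos: [0.6211, 0.0112, 0.0676]
ee_rot: [-0.0, 0.835, 0.551, -0.0]
force: [0.4, 0.6, 0.9]
finger_gap: 0.0878
finger_force: 0.0
```

```bash
python3 g.py .6207 .0131 .014 67
```

```text
11.1 [0.6211 0.0112 0.0676] yaw 66.86 gap 0.0877646727615139 F [0.4 0.6 0.9] j7 -0.08220394794227132 vel 0.026
shift [ 1.6 -1.1 53.6] turn z -0.14
```

Request:
move_arm --pt "0 0 0 1 -1 20 -1" --pt "0 0 0 1 -1 40 -1" --pt "0 0 0 1 -1 54 -1" --pt "0 0 0 1 -1 54 -1" --pt "0 0 0 1 -1 54 -1"

```text
clock: 11.6
ee_pos: [0.6214, 0.012, 0.0142]
ee_rot: [0.0, 0.835, 0.551, 0.001]
force: [0.4, -0.3, 0.5]
finger_gap: 0.0876
finger_force: 0.0
```

```bash
python3 g.py .6207 .0131 .014 67
```

```text
11.6 [0.6214 0.012  0.0142] yaw 66.82 gap 0.0876086380230202 F [ 0.4 -0.3  0.5] j7 -0.040286200950703725 vel 0.008
shift [ 0.7 -1.   0.2] turn z -0.18
```

Request:
move_arm --pt "0 0 0 1 -1 0 0" --pt "0 0 0 1 -1 0 1" --pt "0 0 0 1 -1 0 1" --pt "0 0 0 1 -1 0 1" --pt "0 0 0 1 -1 0 1" --force 15

```text
clock: 12.1
ee_pos: [0.6202, 0.0135, 0.0133]
ee_rot: [0.0, 0.835, 0.551, 0.0]
force: [-0.2, -0.3, -1.8]
finger_gap: 0.0512
finger_force: 0.0
```

Request:
move_arm --pt "0 0 0 0 0 0 1" --pt "0 0 0 0 0 0 1" --pt "0 0 0 0 0 0 1" --pt "0 0 0 0 0 0 1" --pt "0 0 0 0 0 0 1"

```text
clock: 12.6
ee_pos: [0.6201, 0.0134, 0.0131]
ee_rot: [0.0, 0.835, 0.551, 0.0]
force: [3.4, -1.7, 0.1]
finger_gap: 0.0114
finger_force: 2.9
```

Request:
move_arm --pt "0 0 0 0 0 0 1" --pt "0 0 0 0 0 0 1" --pt "0 0 0 0 0 0 1"

```text
clock: 12.9
ee_pos: [0.6209, 0.0132, 0.0132]
ee_rot: [0.001, 0.835, 0.551, 0.0]
force: [3.2, -0.8, -3.7]
finger_gap: 0.0099
finger_force: 15.0
```

```bash
python3 g.py .6207 .0131 .014 -28.1
```

```text
12.9 [0.6209 0.0132 0.0132] yaw 66.81 gap 0.009945254035277136 F [ 3.2 -0.8 -3.7] j7 -0.04179275688744138 vel 0.002
shift [-0.1 -0.1 -0.8] turn z 94.91
```

Request:
move_arm --pt "0 0 7 0 0 0 1" --pt "0 0 14 0 0 0 1" --pt "0 0 21 0 0 0 1" --pt "0 0 28 0 0 0 1" --pt "0 0 35 0 0 0 1"

```text
clock: 13.4
ee_pos: [0.6206, 0.0134, 0.0133]
ee_rot: [0.0, 0.962, 0.272, 0.0]
force: [3.1, -1.9, -3.6]
finger_gap: 0.0103
finger_force: 15.0
```

Request:
move_arm --pt "0 0 7 0 0 0 1" --pt "0 0 14 0 0 0 1" --pt "0 0 21 0 0 0 1" --pt "0 0 28 0 0 0 1" --pt "0 0 35 0 0 0 1"

```text
clock: 13.9
ee_pos: [0.6205, 0.0137, 0.0132]
ee_rot: [-0.0, 1.0, -0.03, 0.0]
force: [3.3, -1.4, -3.1]
finger_gap: 0.0099
finger_force: 15.0
```

Request:
move_arm --pt "0 0 7 0 0 0 1" --pt "0 0 14 0 0 0 1" --pt "0 0 21 0 0 0 1" --pt "0 0 24 0 0 0 1" --pt "0 0 24 0 0 0 1"

```text
clock: 14.4
ee_pos: [0.6206, 0.0139, 0.0132]
ee_rot: [-0.0, 0.972, -0.235, 0.0]
force: [3.3, 0.4, -1.3]
finger_gap: 0.0101
finger_force: 15.0
```

```bash
python3 g.py .6207 .0131 .014 -28.1
```

```text
14.4 [0.6206 0.0139 0.0132] yaw -27.17 gap 0.010089846952475884 F [ 3.3  0.4 -1.3] j7 -1.3824111190349342 vel 0.047
shift [ 0.4  0.6 -0.8] turn z 0.93
```

Request:
move_arm --pt "0 0 1 0 0 0 1" --pt "0 0 1 0 0 0 1" --pt "0 0 1 0 0 0 1"

```text
clock: 14.7
ee_pos: [0.6206, 0.0138, 0.0132]
ee_rot: [-0.0, 0.97, -0.243, 0.0]
force: [5.5, -0.3, -1.4]
finger_gap: 0.0096
finger_force: 15.0
```

Request:
move_arm --pt "0 0 0 0 0 0 -1" --pt "0 0 0 0 0 0 -1" --pt "0 0 0 0 0 0 -1" --pt "0 0 0 0 0 0 -1" --pt "0 0 0 0 0 0 -1"

```text
clock: 15.2
ee_pos: [0.6198, 0.0135, 0.0131]
ee_rot: [0.0, 0.97, -0.243, -0.0]
force: [-0.1, -1.1, -0.3]
finger_gap: 0.0466
finger_force: 0.0
```

Request:
move_arm --pt "0 0 0 0 0 -30 -1" --pt "0 0 0 0 0 -70 -1" --pt "0 0 0 0 0 -110 -1" --pt "0 0 0 0 0 -150 -1" --pt "0 0 0 0 0 -160 -1"

```text
clock: 15.7
ee_pos: [0.6221, 0.0125, 0.1775]
ee_rot: [-0.001, 0.97, -0.244, 0.003]
force: [0.1, -0.7, 0.4]
finger_gap: 0.0859
finger_force: 0.0
```

Request:
move_arm --pt "0 0 0 -30 0 -40 -1" --pt "0 0 0 -30 0 -40 -1" --pt "0 0 0 -30 0 -40 -1" --pt "0 0 0 -30 0 -40 -1"

```text
clock: 16.1
ee_pos: [0.5932, 0.0279, 0.212]
ee_rot: [0.0, 0.97, -0.243, -0.001]
force: [-0.5, -0.3, 0.3]
finger_gap: 0.0877
finger_force: 0.0
```

```bash
python3 g.py .6207 .0131 .014 -28.1
python3 - <<'E'
from h import *
im=vision.read_camera("wrist"); im2=vision.read_camera("side")
a=cv2.resize(im[:,:,::-1],(480,300)); b=cv2.resize(im2[150:270,260:420,::-1],(400,300),interpolation=cv2.INTER_CUBIC)
b=cv2.copyMakeBorder(b,0,0,0,80,cv2.BORDER_CONSTANT); cv2.imwrite("pics/c9.png",np.vstack([a,b]))
E
```

```text
16.1 [0.5932 0.0279 0.212 ] yaw -28.16 gap 0.08769406244838107 F [-0.5 -0.3  0.3] j7 -1.571827997599135 vel 0.012
shift [ 3.15e+01 -1.00e-01  1.98e+02] turn z -0.06
```

View pics/c9.png

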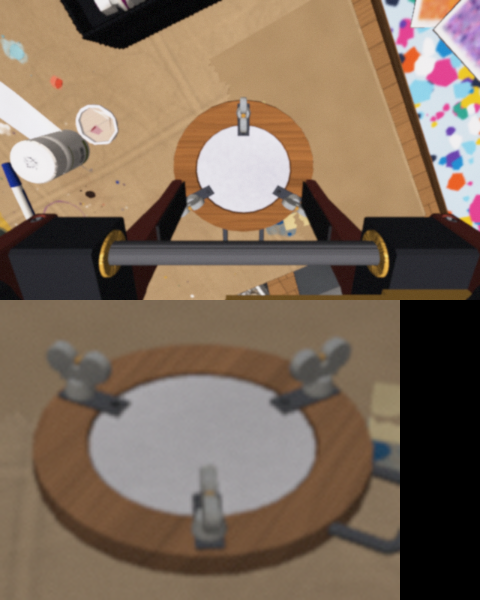

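The picture shows all three nuts lying along their claws, pointing to the centre: nut_2 at (243,115) in the wrist half, nut_1 at (208,505) and nut_3 at (300,375) in the side half. The arm is clear and at rest.

```bash
python3 -c "
from cell import bot; print(bot.finish_job())"
```

```text
the job is handed in; nothing more can be done
None
```

I gave nut_1 and then nut_2 their quarter turn clockwise; in the last pictures both point to the board's centre and nut_3 looks as it was. I handed the job in at about 16 s with the arm clear of everything.

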